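Sweep cabochons through the gate into the slot

TASK

Sweep the three loose glass cabochons across the deck of the sorting board with the fingertips, one at a time, through the gate and wholly into the slot behind it, each one in before the next comes near the gate. Only push them: do not pick up, lift or flip them or let them leave the board, and leave the lighter and everything else round the board where it is.

Things in the scene. Friction and masses are not known exactly. Their poses are not given: they have to be found in the camera images.
- sorting_board: a wooden sorting board, fixed. Origin on the bench under it; x points towards the gate and along the slot, y to the left of that, z up. The deck lies 10 mm above the bench, x = -115 to 55 mm, y = -127 to 127 mm between side rails; its edge at x = -115 is open. A gate wall crosses it at x = 55 to 65 mm. Rails and walls are 10 mm thick and rise 12 mm above the deck
- gate (a point): the middle of the gate (the one gap in the gate wall), at deck height, 55 mm ahead of the board's origin along its x; its axes are the board's. The slot begins here: 34 mm wide, level with the deck, open at the top. Two slanted lead-in strips narrow the way from about 56 mm at 11 mm before this point to about 32 mm at 1 mm past it
- slot_end (a point): the middle of the end stop's inner face, at deck height, 100 mm past the gate along the board's x; its axes are the board's. A cabochon is in the slot when its centre is at least 9 mm past the gate point
- cabochon_1_centre (a point): a blue flat-backed glass cabochon (low round dome), about 23 mm across and 12 mm high, loose, flat side down on the board's deck; one of three alike. This point is its centre, 6 mm above the deck
- cabochon_2_centre (a point): a blue flat-backed glass cabochon (low round dome), about 23 mm across and 12 mm high, loose, flat side down on the board's deck; one of three alike. This point is its centre, 6 mm above the deck
- cabochon_3_centre (a point): a blue flat-backed glass cabochon (low round dome), about 23 mm across and 12 mm high, loose, flat side down on the board's deck; one of three alike. This point is its centre, 6 mm above the deck
- lighter: a pocket lighter lying on the deck in the corner of gate wall and left rail, long side along the wall, 24 x 78 x 14 mm; origin at the middle of its underside. Bystander, loose
- crucible: a small clay crucible, 58 mm across and 48 mm high, standing on the bench left of the slot; origin at the middle of its underside. Bystander, loose
- frit_jar: a glass jar with a white cap, 42 mm across and 59 mm high, standing on the bench right of the slot; origin at the middle of its underside. Bystander, loose
- tweezers: steel tweezers, 161 x 19 x 10 mm, lying on the bench to the right of the board; origin at the middle of the underside. Bystander, loose
- pliers: black-handled pliers, 166 x 48 x 12 mm, lying on the bench to the left of the board; origin at the middle of the underside. Bystander, loose

How it is judged:
By the outcome, as a careful person would: the job done as asked, in the order asked, and still so for the second after the job is handed in, with the robot touching nothing.
It also fails if it takes over 72 s, if anything falls off the work surface, if the arm or the gripper's body presses on something with over 40 N, if the wrist force passes 120 N, or if a joint passes its speed limit or range.

ROBOT

A 7-joint arm with a two-finger parallel gripper is mounted at the origin on the work surface; the furniture and walls round the work are solid. World frame = base frame: x ahead of the robot, y to its left, z up, the work surface at z = 0. Lengths are in m, angles in rad, forces in N, time in s.
With the tool pointing down it reaches from about 0.425 to 0.925 m from the base axis. Payload 6.8 kg.
Tool frame: the origin (TCP) lies midway between the tips of the shut fingers; the grasp point (between the pads) lies r.tcp_to_grasp behind it (r.tcp_to_grasp is the distance from the TCP to the grasp point, in m); x points along the fingers, y is the direction in which the jaws open and shut, and the axes are right-handed (so a half turn about x gives the same grasp; the last joint's range is limited). The gripper opens to 85 mm and grips with 20 to 120 N. Pads are 22 mm wide; open, the fingers measure 114 mm over their backs; the gripper's body (76 mm by 85 mm) begins 54 mm behind the grasp point. The pads swing forward as they close: fully open they stand 13 mm farther back than shut.
Start: joints at [1.142, 0.477, 0.022, 1.555, -0.011, 1.109, -0.083], TCP at [0.213, -0.641, 0.231] pointing down, gripper open.
Joint ranges: [-2.96, 2.96], [-0.34, 2.1], [-1.41, 1.46], [0.24, 2.44], [-1.37, 4.51], [0.17, 1.92], [-2.96, 2.96]. Speed limits (rad/s): [2.39, 2.39, 3.14, 3.14, 3.14, 3.14, 3.14].

INTERFACE

Orientations are given as a rotation vector (axis times angle).
In Python, from bench import r, grab_frame, search_frame, cut_out, pinpoint gives the robot as it stands. The module is installed in compiled form; this text tells all that it offers.
- The arm moves only by the tool apply_moves, never from a script. Its argument "commands" is a list of rows, each a list of 7 numbers: the finger opening in mm, from 0 to 85.4, then the shift along the tool's x, y, z in mm, then the turn, a rotation vector about the tool's x, y, z in rad. A call has 1 to 20 rows; each row is the pose to reach, as a shift and turn from the pose commanded when the call began, along the tool's axes at that moment; what a row does not reach only later rows make up. A row lasts 1/10 s, in which the tool goes at most 50 mm and 8.59 degrees, less where a joint would pass 70% of its speed; a pose out of reach is approached as far as the arm can. A call with a gripper value outside its range is refused whole. The fingers move at their own pace and stop on an object; "force" is the grip in N (left out, the last holds). Time passes only in rows, so rows that repeat a pose let the fingers close. It gives the time, the measured TCP pose, the force and the opening at its end, in the units of the state.
- r.get_obs(): the state, without advancing time (a new reading comes with each control period).
- grab_frame(name): name is "scene" or "side" or "wrist"; returns a dict with "pixels" (384x512x3 uint8, red, green, blue), "mtx" (3x3 intrinsics, pixels), "position" and "rotation" of the camera in the world; the wrist camera has in their place "T_tool_cam" (4x4, takes a point from camera to tool coordinates, whose origin is the TCP and whose axes are the tool frame's). Camera axes: x right, y down, z forward; pixel columns grow to the right and rows downward; lengths in m; the calibration is good to about 2 mm. A picture is of the moment at which its call begins: read the wrist's pose just before it. There is no depth.
- r.hand_in(): hands the job in, once; it reports no verdict.
Trained networks look in the newest picture that a camera, given by its name, has taken for a name from the list of things; names that differ only in an ending like _2 or _b are one class to them, and where a whole thing is asked for, a point or a joint stands for the part that bears it (a point fixed in the world has none). Each returns a list of dicts, best first, with "confidence" (0 to 1); they miss things now and then, are a little off and sometimes report something else, mostly with a low value. They report only what shows in the picture. A call takes as long as a camera call.
- search_frame(label, camera): "point" ([column, row] as shares, 0 to 1, of the picture: columns of its width, rows of its height, amid what is visible of it).
- cut_out(label, camera): "pixels" (384x512 bool, what is visible of it) and "point" ([column, row] as shares, 0 to 1, of the picture: columns of its width, rows of its height, amid what is visible of it).
- pinpoint(label, camera): "point" ([column, row] as shares, 0 to 1, of the picture: columns of its width, rows of its height: a listed point, or the origin of a listed thing).
The state is a dict: "clock": time; "joints": joint angles; "qvel": joint speeds; "tau": joint torques, N m; "tcp_pos": TCP position; "orientation": TCP orientation; "contact_force": force on the tool from outside, world axes, zero at the start; "moment": the same for the moment, N m; "grip_width": finger opening in m.
Only numpy, scipy, OpenCV 4.12 (cv2) and the standard library are available. Lean on these libraries where they do the work, as an engineer would, in place of code of your own. Each camera call takes 0.05 s, during which the arm holds its last target.

## Working session

There is one attempt and no reset: what is moved stays moved. The work goes in short steps, Python scripts to look and compute and a tool call to move; the robot and the scene stay as the last step left them, time stands still between calls to the robot, and variables do not carry over. Pictures are saved under pics/ and viewed, and the job is handed in when it is done.

Besides the shell and the picture viewer there is one more tool, called after "Call:" as a command line: name --pt "numbers of a row" for each row, then --argument value for the rest. apply_moves: Moves the arm, as the interface text tells. Its arguments: {"type":"object","properties":{"commands":{"type":"array"},"force":{"type":"number"}},"required":["commands"]}

```bash
mkdir -p pics; cat > h.py <<'E'
import numpy as np,cv2
from bench import r, grab_frame, search_frame, cut_out, pinpoint
from scipy.spatial.transform import Rotation as R
def ray(f,pt,z):
    u=pt[0]*512;v=pt[1]*384
    d=np.linalg.inv(f["mtx"])@[u,v,1]
    d=np.array(f["rotation"])@d;p=np.array(f["position"])
    return p+d*(z-p[2])/d[2]
def proj(f,P):
    c=np.array(f["rotation"]).T@(np.array(P)-f["position"]);q=f["mtx"]@c;return q[:2]/q[2]
E
python3 - <<'E'
from h import *
print(r.get_obs(), r.tcp_to_grasp)
for c in ["scene","side"]:
    f=grab_frame(c);cv2.imwrite(f"pics/{c}0.png",f["pixels"][:,:,::-1]);print(c,f["position"],f["rotation"],f["mtx"])
    for n,z in [("sorting_board",0),("gate",.01),("slot_end",.01),("cabochon_1_centre",.016),("lighter",.01),("crucible",0),("frit_jar",0),("tweezers",0),("pliers",0)]:
        for d in pinpoint(n,c): print(n,round(d["confidence"],2),np.array(d["point"])*[512,384],ray(f,d["point"],z).round(4))
E
```

```text
{'clock': 0.0, 'joints': array([ 1.14191952,  0.47779404,  0.0223306 ,  1.55643223, -0.01151596,
        1.10931541, -0.08309368]), 'qvel': array([-0.00076226, -0.00011761,  0.0009171 ,  0.00035331, -0.00096911,
        0.00022906,  0.00062518]), 'tau': array([ 1.34506545e-04, -5.96452618e+01,  1.60788953e+00, -2.81190097e+01,
        1.23952710e-02,  9.39824298e-03,  1.81627172e-05]), 'tcp_pos': array([ 0.21264084, -0.64001206,  0.23033772]), 'orientation': array([ 2.04834412,  0.33331814, -2.04918573]), 'contact_force': array([-0.00342598,  0.62049521, -0.02144377]), 'moment': array([-0.03775419, -0.00350458, -0.03886348]), 'grip_width': 0.0854551383933924} 0.0187
scene [-0.38445636  0.48234379  0.66539408] [-1.25947826  1.97147409 -1.14107199] [[433.48732022   0.         247.72634004]
 [  0.         433.48732022 185.6505477 ]
 [  0.           0.           1.        ]]Traceback (most recent call last):
  File "<stdin>", line 6, in <module>
  File "h.py", line 8, in ray
    return p+d*(z-p[2])/d[2]
                        ~^^^
IndexError: invalid index to scalar variable.
```

```bash
cat > h.py <<'E'
import numpy as np,cv2
from bench import r, grab_frame, search_frame, cut_out, pinpoint
from scipy.spatial.transform import Rotation as R
def ray(f,pt,z):
    u=pt[0]*512;v=pt[1]*384
    d=np.linalg.inv(f["mtx"])@[u,v,1]
    d=R.from_rotvec(f["rotation"]).as_matrix()@d;p=np.array(f["position"])
    return p+d*(z-p[2])/d[2]
def proj(f,P):
    c=R.from_rotvec(f["rotation"]).as_matrix().T@(np.array(P)-f["position"]);q=f["mtx"]@c;return q[:2]/q[2]
def wrist():
    o=r.get_obs();f=grab_frame("wrist")
    T=np.eye(4);T[:3,:3]=R.from_rotvec(o["orientation"]).as_matrix();T[:3,3]=o["tcp_pos"]
    W=T@f["T_tool_cam"];f["position"]=W[:3,3];f["rotation"]=R.from_matrix(W[:3,:3]).as_rotvec()
    return f
Z=[("sorting_board",0),("gate",.01),("slot_end",.01),("cabochon_1_centre",.016),("lighter",.01),("crucible",0),("frit_jar",0),("tweezers",0),("pliers",0)]
def look(c,tag,names=None):
    f=wrist() if c=="wrist" else grab_frame(c)
    cv2.imwrite(f"pics/{c}{tag}.png",f["pixels"][:,:,::-1])
    for n,z in Z:
        if names and n not in names: continue
        for d in pinpoint(n,c): print(c,n,round(d["confidence"],2),(np.array(d["point"])*[512,384]).round(1),ray(f,d["point"],z).round(4))
    return f
E
python3 - <<'E'
from h import *
for c in ["scene","side","wrist"]:
    f=look(c,"0");print(f["position"],f["rotation"])
print(R.from_rotvec(r.get_obs()["orientation"]).as_matrix().round(3))
E
```

```text
scene sorting_board 0.57 [269.8 210.3] [ 0.5048 -0.0053  0.    ]
scene gate 0.86 [258.3 194.5] [ 0.5797 -0.0062  0.01  ]
scene slot_end 0.97 [240.5 183.5] [0.66   0.0146 0.01  ]
scene cabochon_1_centre 0.71 [237.3 212. ] [0.5126 0.0903 0.016 ]
scene cabochon_1_centre 0.54 [262.3 216.7] [0.4644 0.039  0.016 ]
scene lighter 0.44 [237.1 211.1] [0.5253 0.0854 0.01  ]
scene crucible 0.73 [219.6 197.6] [0.6256 0.097  0.    ]
scene frit_jar 0.83 [266.6 180.4] [ 0.6599 -0.0749  0.    ]
scene frit_jar 0.31 [374.1 190.6] [ 0.4698 -0.3412  0.    ]
scene tweezers 0.59 [378.2 189.3] [ 0.4709 -0.3576  0.    ]
scene pliers 0.56 [274.1 207.9] [ 0.5107 -0.022   0.    ]
[-0.38445636  0.48234379  0.66539408] [-1.25947826  1.97147409 -1.14107199]
side sorting_board 0.7 [282.  200.9] [ 0.5182 -0.0219  0.    ]
side gate 0.94 [262.6 195.5] [ 0.5778 -0.0141  0.01  ]
side slot_end 0.84 [227.9 192.8] [0.683  0.0106 0.01  ]
side cabochon_1_centre 0.52 [294.  206.1] [0.4634 0.0249 0.016 ]
side lighter 0.41 [261.  209.6] [0.5443 0.0703 0.01  ]
side crucible 0.75 [230.6 214.7] [0.6174 0.1146 0.    ]
side frit_jar 0.64 [243.3 183.4] [ 0.6822 -0.091   0.    ]
side tweezers 0.7 [327.9 167.2] [ 0.4691 -0.336   0.    ]
side pliers 0.77 [227.8 284.2] [0.4762 0.3857 0.    ]
[0.12382046 0.97083866 0.53197803] [-0.52514197  2.39264223 -1.52955139]
[ 0.2825063  -0.61740747  0.37332483] [ 2.3451288  -1.69241514 -0.25100308]
[[ 0.     0.315 -0.949]
 [ 0.    -0.949 -0.315]
 [-1.     0.    -0.   ]]
```

```bash
cd pics; python3 -c "
import cv2,numpy as np
a=cv2.imread('scene0.png');b=cv2.imread('side0.png');cv2.imwrite('both0.png',cv2.resize(np.vstack([a,b])[:, :],None,fx=.78,fy=.78))"
```

```text
(no output)
```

View pics/scene0.png

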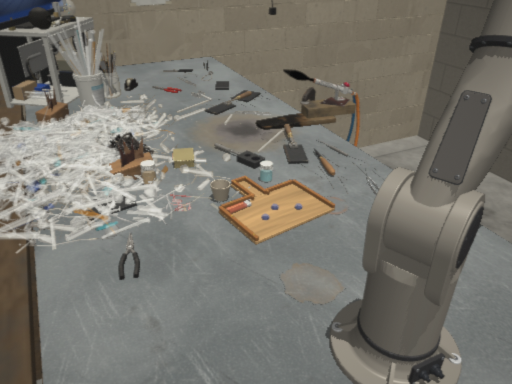

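View pics/side0.png

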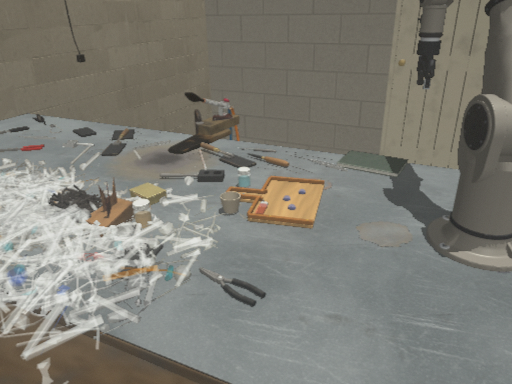

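View pics/wrist0.png

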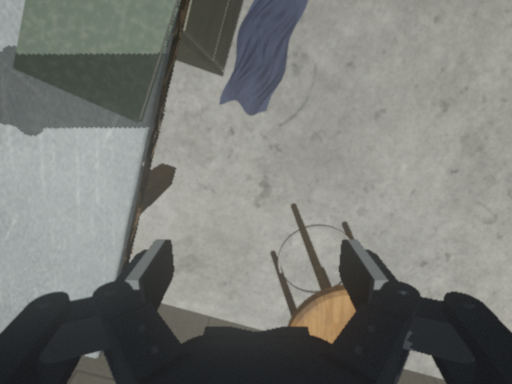

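Call:
apply_moves --pt "85 -70 -507 -408 0 0 0" --pt "40 -70 -507 -408 0 0 0" --pt "12 -70 -507 -408 0 0 0" --pt "12 -70 -507 -408 0 0 0" --pt "12 -70 -507 -408 0 0 0" --pt "12 -70 -507 -408 0 0 0" --pt "12 -70 -507 -408 0 0 0" --pt "12 -70 -507 -408 0 0 0" --pt "12 -70 -507 -408 0 0 0" --pt "12 -70 -507 -408 0 0 0" --pt "12 -70 -507 -408 0 0 0" --pt "12 -70 -507 -408 0 0 0" --pt "12 -70 -507 -408 0 0 0" --pt "12 -70 -507 -408 0 0 0" --pt "12 -70 -507 -408 0 0 0" --pt "12 -70 -507 -408 0 0 0" --pt "12 -70 -507 -408 0 0 0" --pt "12 -70 -507 -408 0 0 0" --force 20

```text
clock: 3.4
tcp_pos: [0.4398, -0.0321, 0.3011]
orientation: [2.049, 0.329, -2.05]
contact_force: [0.7, -0.2, -0.2]
grip_width: 0.0117
```

```bash
python3 - <<'E'
from h import *
f=look("wrist","1");print(f["position"],R.from_rotvec(f["rotation"]).as_matrix().round(3))
E
```

```text
wrist sorting_board 0.97 [261.1  99. ] [ 0.5181 -0.0143  0.    ]
wrist gate 0.75 [270.3  58.3] [ 0.5733 -0.0092  0.01  ]
wrist cabochon_1_centre 0.61 [224.9 123.1] [0.4692 0.0256 0.016 ]
wrist lighter 0.95 [211.2  65. ] [0.5391 0.0669 0.01  ]
wrist frit_jar 0.78 [338.8   1.2] [ 0.6709 -0.0743  0.    ]
wrist frit_jar 0.35 [222.6 123.5] [0.4661 0.03   0.    ]
wrist tweezers 0.59 [446.7 193.9] [ 0.4728 -0.3501  0.    ]
wrist pliers 0.75 [211.4  65.9] [0.5388 0.068  0.    ]
wrist pliers 0.57 [259.   96.6] [ 0.5203 -0.0103  0.    ]
[ 0.50958966 -0.0091073   0.44310863] [[ 0.313 -0.909 -0.276]
 [-0.95  -0.299 -0.091]
 [ 0.     0.291 -0.957]]
```

View pics/wrist1.png

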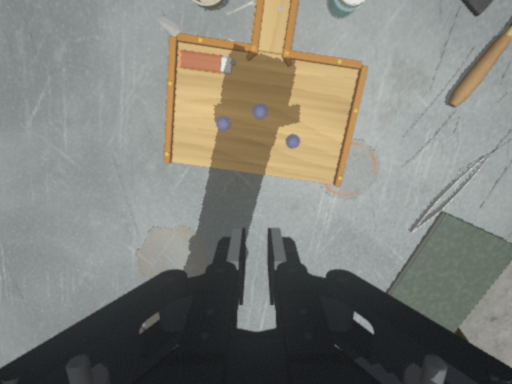

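```bash
python3 - <<'E'
import cv2
a=cv2.imread('pics/wrist1.png')[0:200,150:380]
cv2.imwrite('pics/zoom1.png',cv2.resize(a,None,fx=3,fy=3,interpolation=cv2.INTER_CUBIC))
E
```

```text
(no output)
```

View pics/zoom1.png

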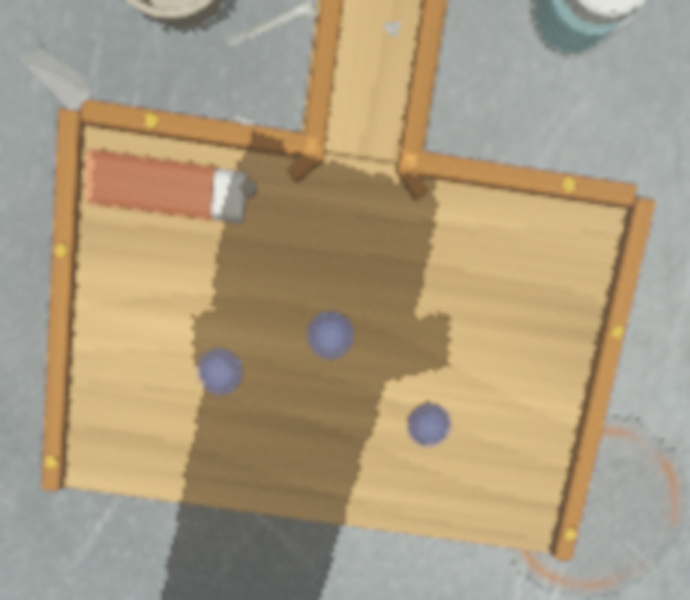

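```bash
cat > fit.py <<'E'
from h import *
from scipy.optimize import least_squares
def fitboard(f,pts):
    def res(p):
        c,s=np.cos(p[2]),np.sin(p[2]);out=[]
        for (x,y,z),uv in pts:
            out+=list(proj(f,[p[0]+(c*x-s*y)/1e3,p[1]+(s*x+c*y)/1e3,z/1e3])-uv)
        return np.array(out)
    s=least_squares(res,[.51,-.01,.25],loss="soft_l1");return s.x,res(s.x).reshape(-1,2)
def blobs(f):
    hsv=cv2.cvtColor(f["pixels"],cv2.COLOR_RGB2HSV)
    m=((hsv[...,0]>108)&(hsv[...,0]<135)&(hsv[...,1]>70)).astype(np.uint8)
    n,l,st,c=cv2.connectedComponentsWithStats(m)
    return [(c[i]+.5,st[i,4]) for i in range(1,n) if st[i,4]>30]
E
python3 - <<'E'
from fit import *
f=wrist()
z=[((-115,127,10),(65,487)),((-115,-127,10),(555,550)),((-115,137,22),(43,488)),((-115,-137,22),(575,556)),((55,127,22),(85,125)),((55,-127,22),(628,205)),((55,17,22),(319,157)),((55,-17,22),(400,172))]
p,e=fitboard(f,[(a,np.array(b)/3+[150,0]) for a,b in z]);print(p,np.degrees(p[2]));print(e.round(1))
c,s=np.cos(p[2]),np.sin(p[2])
for b,a in blobs(f):
    w=ray(f,b/[512,384],.015);d=w[:2]-p[:2];print(b.round(1),a,w.round(4),"board",(np.array([c*d[0]+s*d[1],-s*d[0]+c*d[1]])*1e3).round(1))
print("gate",p[0]+.055*c,p[1]+.055*s)
E
```

```text
[ 0.5225723  -0.01607544  0.1881587 ] 10.78069966158064
[[ 1.1  0.6]
 [-1.5  0.4]
 [-0.5  1. ]
 [ 0.2  1.4]
 [-2.1 -1.1]
 [ 2.6 -0.6]
 [ 1.5  0.2]
 [-0.7 -1.2]]
gate 0.5766015674424433 -0.005787667510663489
```

```bash
python3 - <<'E'
from fit import *
f=wrist()
h=cv2.cvtColor(f["pixels"],cv2.COLOR_RGB2HSV);print(h[112,260],h[124,223],h[141,293],h[120,300],h[100,250])
E
sed -i 's/>108)/>100)/; s/<135)/<150)/; s/>70)/>60)/' fit.py
cat >> fit.py <<'E'
def tob(w,p):
    c,s=np.cos(p[2]),np.sin(p[2]);d=np.array(w[:2])-p[:2];return (np.array([c*d[0]+s*d[1],-s*d[0]+c*d[1]])*1e3).round(1)
def tow(b,p):
    c,s=np.cos(p[2]),np.sin(p[2]);x,y=b[0]/1e3,b[1]/1e3;return np.array([p[0]+c*x-s*y,p[1]+s*x+c*y])
P=np.array([ 0.5225723,-0.01607544,0.1881587 ])
E
python3 - <<'E'
from fit import *
f=wrist()
for b,a in blobs(f):
    w=ray(f,b/[512,384],.015);print(b.round(1),a,w.round(4),tob(w,P))
E
```

```text
[116  52 167] [117  47 167] [117  52 163] [ 19 106 192] [ 19 112 144]
```

```bash
sed -i 's/>60)/>35)/' fit.py
python3 - <<'E'
from fit import *
f=wrist()
for b,a in blobs(f):
    w=ray(f,b/[512,384],.015);print(b.round(1),a,w.round(4),tob(w,P))
E
```

```text
[261.4 112. ] 122 [ 0.5013 -0.0187  0.015 ] [-21.4   1.4]
[224.1 124.9] 100 [0.4667 0.0276 0.015 ] [-46.7  53.4]
[294.  142.7] 87 [ 0.4746 -0.0793  0.015 ] [-58.9 -53.2]
[408.3 321.4] 44 [ 0.2354 -0.393   0.015 ] [-352.6 -316.5]
[322.  338.4] 201 [ 0.1496 -0.2576  0.015 ] [-411.6 -167.5]
[350.6 344.6] 263 [ 0.1532 -0.3143  0.015 ] [-418.6 -223.8]
[186.8 344.1] 167 [ 0.0569 -0.0205  0.015 ] [-458.3   82.7]
[338.5 335.4] 50 [ 0.1658 -0.2839  0.015 ] [-400.6 -196.4]
[437.2 349.4] 525 [ 0.1944 -0.475   0.015 ] [-408.2 -389.4]
[388.4 353.2] 504 [ 0.1569 -0.3911  0.015 ] [-429.4 -300. ]
[452.1 339.4] 35 [ 0.2243 -0.4899  0.015 ] [-381.7 -409.6]
[150.7 347.3] 139 [0.0279 0.0425 0.015 ] [-475.   150.1]
[165.  342.5] 32 [0.0477 0.0194 0.015 ] [-459.9  123.7]
[208.9 347.9] 123 [ 0.0613 -0.0624  0.015 ] [-461.8   40.8]
[300.2 344.4] 31 [ 0.1235 -0.2238  0.015 ] [-430.9 -129.5]
[480.8 360.9] 183 [ 0.1961 -0.5686  0.015 ] [-424.1 -481.7]
[140.5 368.1] 321 [-0.0283  0.0505  0.015 ] [-528.6  168.5]
[219.9 374.3] 998 [ 0.0054 -0.1004  0.015 ] [-523.9   13.9]
[192.9 363.1] 34 [ 0.016  -0.0429  0.015 ] [-502.7   68.4]
[282.8 363.7] 45 [ 0.0692 -0.2085  0.015 ] [-481.3 -104.2]
[337.2 373.2] 292 [ 0.0805 -0.3179  0.015 ] [-490.8 -213.8]
[367.1 363.2] 45 [ 0.1219 -0.3629  0.015 ] [-458.5 -265.7]
[304.5 374. ] 326 [ 0.0584 -0.2578  0.015 ] [-501.1 -150.6]
[473.4 372.5] 220 [ 0.166  -0.5704  0.015 ] [-454.  -477.8]
[232.3 368.6] 80 [ 0.0269 -0.1194  0.015 ] [-506.2   -8.8]
[501.6 374.2] 171 [ 0.1797 -0.6251  0.015 ] [-450.8 -534.1]
[114. 372.] 52 [-0.0544  0.0977  0.015 ] [-545.5  219.7]
[396.  372.4] 44 [ 0.1186 -0.4264  0.015 ] [-473.6 -327.5]
[375.5 380.1] 47 [ 0.0879 -0.3967  0.015 ] [-498.2 -292.6]
```

```bash
cat >> fit.py <<'E'
def plan(b,z,hd,p=P):
    """TCP to board point b mm, height z m, push (-tool z) heading hd deg from board x"""
    o=r.get_obs();M=R.from_rotvec(o["orientation"]).as_matrix()
    w=np.append(tow(b,p),z);d=M.T@(w-o["tcp_pos"])*1e3
    ps=p[2]+np.radians(hd);zt=-np.array([np.cos(ps),np.sin(ps),0]);xt=np.array([0,0,-1.]);
    D=np.column_stack([xt,np.cross(zt,xt),zt])
    print("b",b,"shift",d.round(1),"turn",R.from_matrix(M.T@D).as_rotvec().round(3),"r",np.hypot(*w[:2]).round(3))
def where(p=P):
    o=r.get_obs();M=R.from_rotvec(o["orientation"]).as_matrix();z=-M[:,2]
    print("t",o["clock"],"tcp board",tob(o["tcp_pos"],p),"z",o["tcp_pos"][2].round(4),"hd",np.degrees(np.arctan2(z[1],z[0])-p[2]).round(2),"F",o["contact_force"].round(1),"w",o["grip_width"])
E
python3 - <<'E'
from fit import *
where();plan((-56,1),.06,0)
f=wrist();a=f["pixels"][200:340,180:330,::-1];cv2.imwrite("pics/fing.png",cv2.resize(a,None,fx=4,fy=4))
E
```

```text
t 4.1 tcp board [-83.7   1. ] z 0.3013 hd 7.6 F [ 0.2  0.4 -0.4] w 0.012229018421095594
b (-56, 1) shift [241.3   3.6 -27.4] turn [ 0.133 -0.    -0.   ] r 0.468
```

View pics/fing.png

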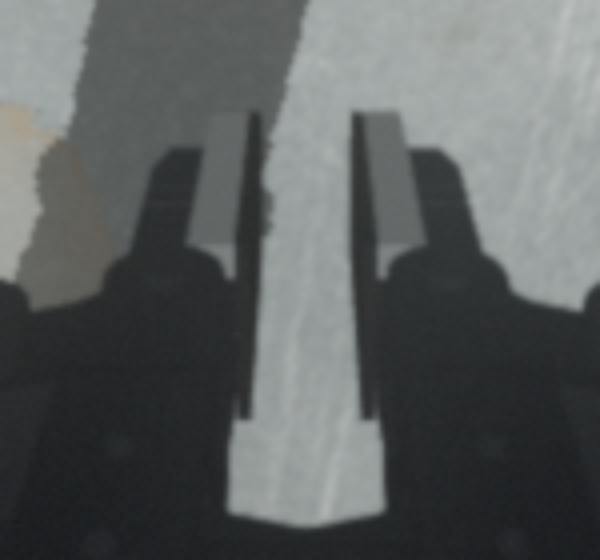

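Call:
apply_moves --pt "10 50 1 -6 0.07 0 0" --pt "10 100 2 -12 0.133 0 0" --pt "10 150 3 -18 0.133 0 0" --pt "10 200 3.6 -23 0.133 0 0" --pt "10 241 3.6 -27.4 0.133 0 0" --pt "10 241 3.6 -27.4 0.133 0 0" --pt "10 241 3.6 -27.4 0.133 0 0"

```text
clock: 4.85
tcp_pos: [0.4672, -0.0253, 0.0606]
orientation: [2.121, 0.201, -2.124]
contact_force: [1.0, 0.6, 0.1]
grip_width: 0.0098
```

```bash
cat > st.py <<'E'
import sys
from fit import *
f=look("wrist",sys.argv[1],["gate","slot_end","cabochon_1_centre"])
where()
for b,a in blobs(f):
    w=ray(f,b/[512,384],.015);t=tob(w,P)
    if a>60 and abs(t[1])<120 and t[0]>-110 and t[0]<160: print(b.round(1),a,t)
E
python3 st.py 2
```

```text
wrist gate 0.73 [258.6  42.4] [ 0.5748 -0.0065  0.01  ]
wrist cabochon_1_centre 0.88 [181.2 200. ] [0.4667 0.0274 0.016 ]
t 5.05 tcp board [-54.5   0.5] z 0.0627 hd -0.05 F [ 0.6  0.3 -0.2] w 0.01030824728981067
[255.  163.5] 721 [-21.2   1.9]
[181.1 199.3] 361 [-46.6  53.5]
[330.6 214. ] 463 [-57.6 -51.6]
```

View pics/wrist2.png

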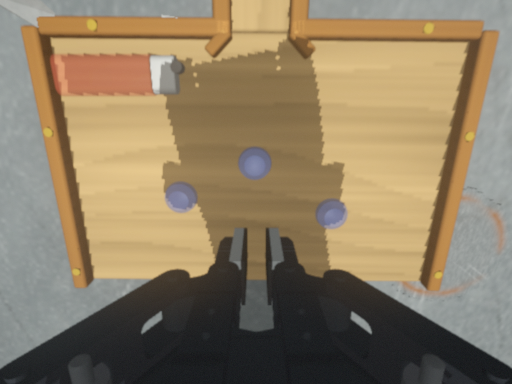

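```bash
python3 - <<'E'
from fit import *
where();plan((-54,1.2),.0135,0);plan((40,0),.0135,0)
E
```

```text
t 5.05 tcp board [-54.5   0.5] z 0.0627 hd -0.05 F [ 0.6  0.3 -0.2] w 0.01030824728981067
b (-54, 1.2) shift [49.2 -0.8 -0.3] turn [-0.001 -0.004 -0.001] r 0.47
b (40, 0) shift [ 49.6   0.3 -94.3] turn [-0.001 -0.004 -0.001] r 0.562
```

Call:
apply_moves --pt "10 16 -1 0 0 0 0" --pt "10 32 -1 0 0 0 0" --pt "10 44 -1 0 0 0 0" --pt "10 46 -1 0 0 0 0" --pt "10 46 -1 0 0 0 0" --pt "10 46 -1 0 0 0 0"

```text
clock: 5.65
tcp_pos: [0.4677, -0.0246, 0.015]
orientation: [2.124, 0.2, -2.122]
contact_force: [0.4, -0.4, 0.5]
grip_width: 0.0098
```

```bash
python3 st.py 3
```

```text
wrist gate 0.59 [261.   24.5] [ 0.5745 -0.0067  0.01  ]
wrist cabochon_1_centre 0.58 [161.9 227.1] [0.4677 0.0271 0.016 ]
t 5.85 tcp board [-55.7   1.9] z 0.0147 hd -0.03 F [-0.4  1.6 -0.8] w 0.010175415480174355
[255.4 183.1] 1208 [-21.5   2.1]
[161.4 228.3] 624 [-47.   53.4]
[351.3 246.4] 782 [-58.  -51.2]
```

View pics/wrist3.png

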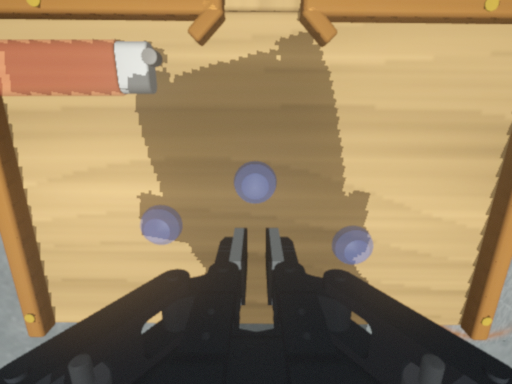

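Call:
apply_moves --pt "10 1 0 -4 0 0 0" --pt "10 1 0.2 -8 0 0 0" --pt "10 1 0.2 -11 0 0 0" --pt "10 1 0.3 -14 0 0 0" --pt "10 1 0.4 -18 0 0 0" --pt "10 1 0.6 -23 0 0 0" --pt "10 1 0.8 -28 0 0 0" --pt "10 1 1.0 -33 0 0 0" --pt "10 1 1.2 -38 0 0 0" --pt "10 1 1.4 -43 0 0 0" --pt "10 1 1.6 -48 0 0 0" --pt "10 1 1.8 -53 0 0 0" --pt "10 1 1.9 -58 0 0 0" --pt "10 1 1.9 -62 0 0 0" --pt "10 1 1.9 -64 0 0 0" --pt "10 1 1.9 -65 0 0 0" --pt "10 1 1.9 -65 0 0 0"

```text
clock: 7.55
tcp_pos: [0.5313, -0.0143, 0.0133]
orientation: [2.123, 0.2, -2.123]
contact_force: [-0.1, 0.6, 0.2]
grip_width: 0.0102
```

```bash
python3 st.py 4
```

```text
wrist gate 0.6 [257.4 160.4] [ 0.576  -0.0066  0.01  ]
wrist cabochon_1_centre 0.53 [170.5 326.8] [0.468  0.0259 0.016 ]
t 7.75 tcp board [8.7 0.1] z 0.0133 hd -0.02 F [ 0.1  1.  -0.9] w 0.00969733120942016
[255.5 211.5] 1143 [27.8  0.3]
[157.9 318.2] 70 [-40.4  58.8]
[322.6 370. ] 75 [-80.5 -42.4]
[347.8 376.7] 69 [-86.1 -59.1]
```

View pics/wrist4.png

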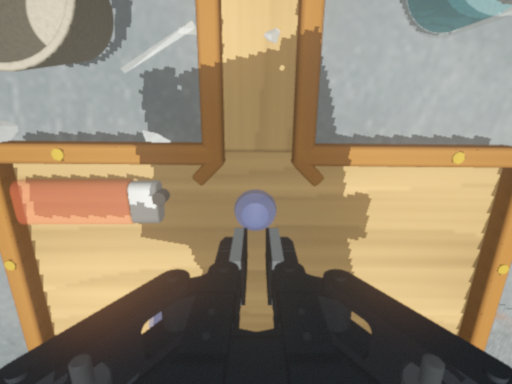

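Call:
apply_moves --pt "10 0 0.3 -3 0 0 0" --pt "10 0 0.5 -7 0 0 0" --pt "10 0 1 -12 0 0 0" --pt "10 0 1 -17 0 0 0" --pt "10 0 1 -22 0 0 0" --pt "10 0 1 -27 0 0 0" --pt "10 0 1 -32 0 0 0" --pt "10 0 1 -37 0 0 0" --pt "10 0 1 -41 0 0 0" --pt "10 0 1 -43 0 0 0" --pt "10 0 1 -44 0 0 0" --pt "10 0 1 -44 0 0 0"

```text
clock: 8.95
tcp_pos: [0.5707, -0.0078, 0.0128]
orientation: [2.113, 0.198, -2.131]
contact_force: [-10.9, -0.8, 11.3]
grip_width: 0.01
```

```bash
python3 st.py 5
```

```text
wrist gate 0.92 [256.5 231.2] [ 0.5761 -0.0071  0.01  ]
wrist gate 0.43 [ 89.6 102.6] [0.6283 0.0852 0.01  ]
wrist slot_end 0.6 [258.4  31.1] [0.6739 0.0106 0.01  ]
t 9.15 tcp board [48.8 -0.9] z 0.0128 hd -0.04 F [-10.9  -0.3  10.2] w 0.010196472919342992
[255.4 212.8] 1141 [67.3 -0.6]
[316.8 375.2] 83 [-45.4 -40.1]
[332.  378.8] 67 [-48.4 -50.1]
```

View pics/wrist5.png

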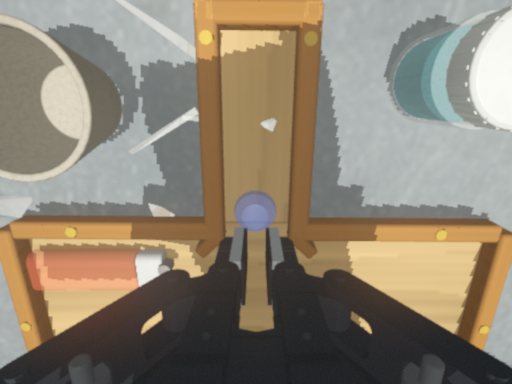

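Call:
apply_moves --pt "10 0 0 3 0 0 0" --pt "6 -1 0 6 0 0 0" --pt "1 -1 0 6 0 0 0" --pt "1 -1 0.5 5 0 0 0" --pt "1 -1 0.5 3 0 0 0" --pt "1 -1 0.5 0 0 0 0" --pt "1 -1 0.5 -3 0 0 0" --pt "1 -1 0.5 -6 0 0 0" --pt "1 -1 0.5 -8 0 0 0" --pt "1 -1 0.5 -8 0 0 0"

```text
clock: 10.15
tcp_pos: [0.5832, -0.0059, 0.0143]
orientation: [2.123, 0.2, -2.122]
contact_force: [-0.3, -0.8, -0.5]
grip_width: 0.0012
```

```bash
python3 st.py 6
```

```text
wrist gate 0.6 [254.7 252.8] [ 0.5743 -0.0069  0.01  ]
wrist slot_end 0.77 [259.2  61.5] [0.6744 0.0098 0.01  ]
wrist slot_end 0.31 [416.5 102.7] [ 0.6705 -0.0698  0.01  ]
t 10.35 tcp board [60.8 -1.4] z 0.0143 hd -0.02 F [0.3 1.7 0.1] w 0.0008978492100307156
[251.1 210.3] 1111 [80.6  1.2]
[320.2 376.7] 228 [-34.8 -43. ]
[261.1 377. ] 220 [-35.1  -4.7]
[226.1 373.5] 65 [-32.1  18. ]
[346.8 376.8] 105 [-34.9 -60.3]
[289.7 375.6] 75 [-33.8 -23.2]
[211.8 379.5] 64 [-37.1  27.5]
```

View pics/wrist6.png

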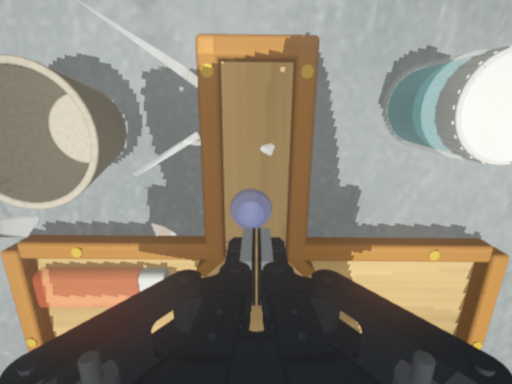

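```bash
python3 - <<'E'
from fit import *
where();plan((-71,72),.06,-38.3)
E
```

```text
t 10.35 tcp board [60.8 -1.4] z 0.0143 hd -0.02 F [0.3 1.7 0.1] w 0.0008978492100307156
b (-71, 72) shift [-45.7 -73.4 131.9] turn [ 0.668  0.    -0.   ] r 0.441
```

Call:
apply_moves --pt "1 -1 0 8 0 0 0" --pt "1 -6 0 16 0 0 0" --pt "4 -30 0 20 0 0 0" --pt "10 -46 -20 45 0.1 0 0" --pt "10 -46 -40 75 0.22 0 0" --pt "10 -46 -60 105 0.34 0 0" --pt "10 -46 -73 132 0.46 0 0" --pt "10 -46 -73 132 0.58 0 0" --pt "10 -46 -73 132 0.668 0 0" --pt "10 -46 -73 132 0.668 0 0" --pt "10 -46 -73 132 0.668 0 0"

```text
clock: 11.45
tcp_pos: [0.4391, 0.0408, 0.0606]
orientation: [-1.955, 0.476, 1.955]
contact_force: [0.3, 0.5, -0.5]
grip_width: 0.01
```

```bash
python3 st.py 7;python3 -c "
from fit import *
plan((-71,72),.0135,-38.3)"
```

```text
wrist cabochon_1_centre 0.83 [251.4 173.4] [0.4658 0.0301 0.016 ]
t 11.65 tcp board [-71.1  71.5] z 0.0603 hd -38.25 F [ 0.1 -0.6  0.3] w 0.010400081686512951
[402.6  81.2] 373 [-59.3 -53.8]
[252.8 170.3] 696 [-46.3  54. ]
b (-71, 72) shift [46.8 -0.5  0.3] turn [0.001 0.    0.   ] r 0.441
```

View pics/wrist7.png

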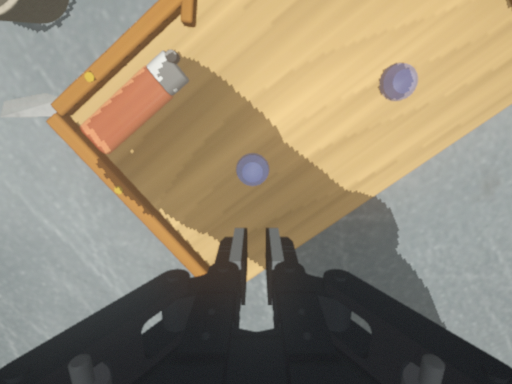

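Call:
apply_moves --pt "10 20 -1.5 0 0 0 0" --pt "10 38 -1.5 0 0 0 0" --pt "10 46 -1.5 0 0 0 0" --pt "10 47 -1.5 0 0 0 0" --pt "10 47 -1.5 -4 0 0 0" --pt "10 47 -1.5 -8 0 0 0" --pt "10 47 -1.5 -12 0 0 0" --pt "10 47 -1.4 -16 0 0 0" --pt "10 47 -1.2 -22 0 0 0" --pt "10 47 -1 -28 0 0 0" --pt "10 47 -0.8 -34 0 0 0" --pt "10 47 -0.5 -40 0 0 0" --pt "10 47 -0.2 -46 0 0 0" --pt "10 47 0 -52 0 0 0" --pt "10 47 0.2 -58 0 0 0" --pt "10 47 0.4 -63 0 0 0" --pt "10 47 0.6 -66 0 0 0" --pt "10 47 0.6 -68 0 0 0" --pt "10 47 0.6 -68 0 0 0"

```text
clock: 13.55
tcp_pos: [0.4997, 0.0089, 0.0133]
orientation: [-1.953, 0.478, 1.953]
contact_force: [-0.7, 0.2, 1.6]
grip_width: 0.0098
```

```bash
python3 st.py 8
```

```text
wrist gate 0.84 [212.2 102.4] [ 0.5752 -0.0068  0.01  ]
wrist cabochon_1_centre 0.8 [258.2 214. ] [ 0.515  -0.0009  0.016 ]
t 13.75 tcp board [-18.  29.] z 0.0132 hd -38.29 F [-0.1 -0.1 -0. ] w 0.010113325040859872
[169.6  57.1] 1611 [79.7  1. ]
[257.2 213.7] 1136 [-4.5 16.9]
[424.2 211.8] 434 [-58.3 -53. ]
```

View pics/wrist8.png

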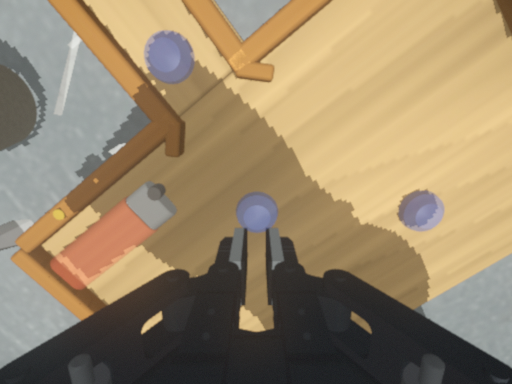

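Call:
apply_moves --pt "10 0 0 -3 0 0 0" --pt "10 0 0 -8 0 0 0" --pt "10 0 -0.1 -13 0 0 0" --pt "10 0 -0.2 -18 0 0 0" --pt "10 0 -0.3 -23 0 0 0" --pt "10 0 -0.3 -26 0 0 0" --pt "10 0 -0.3 -27 0 0 0" --pt "10 0 -0.3 -25 0 0 0" --pt "10 0 -0.3 -18 0 0 0" --pt "10 0 -0.3 -12 0 0 0" --pt "10 0 -0.3 -12 0 0 0"

```text
clock: 14.85
tcp_pos: [0.5087, 0.0045, 0.0132]
orientation: [-1.953, 0.477, 1.956]
contact_force: [-0.7, 0.5, -0.7]
grip_width: 0.0101
```

```bash
python3 st.py 9;python3 -c "
from fit import *
plan((-13,0),.0135,0)"
```

```text
wrist gate 0.97 [209.3 121.9] [ 0.5769 -0.0052  0.01  ]
wrist cabochon_1_centre 0.58 [256.3 183.4] [ 0.5394 -0.0121  0.016 ]
t 15.05 tcp board [-8.3 21.8] z 0.0134 hd -38.29 F [0.3 0.4 0.4] w 0.010166543345951254
[171.8  79.8] 1627 [80.1  0.9]
[257.4 181.5] 1266 [17.5 -0.1]
[420.  228.3] 519 [-57.1 -52.7]
[314.4 376.1] 63 [-107.4   51.3]
b (-13, 0) shift [-0.1 20.  -9.8] turn [-0.668 -0.    -0.   ] r 0.51
```

Call:
apply_moves --pt "10 0 4 -2 -0.13 0 0" --pt "10 0 8 -4 -0.26 0 0" --pt "10 0 12 -6 -0.4 0 0" --pt "10 0 16 -8 -0.53 0 0" --pt "10 0 20 -9.8 -0.668 0 0" --pt "10 0 20 -9.8 -0.668 0 0" --pt "10 0 20 -9.8 -0.668 0 0"

```text
clock: 15.75
tcp_pos: [0.5098, -0.0186, 0.0133]
orientation: [2.126, 0.196, -2.125]
contact_force: [0.5, 0.8, -0.0]
grip_width: 0.01
```

```bash
python3 st.py 10
```

```text
wrist gate 0.85 [255.8 120.4] [ 0.5742 -0.0066  0.01  ]
wrist cabochon_1_centre 0.56 [256.4 190. ] [ 0.5404 -0.0132  0.016 ]
wrist cabochon_1_centre 0.47 [251.  210.8] [ 0.5287 -0.0125  0.016 ]
t 15.95 tcp board [-13.    0.4] z 0.0134 hd -0.08 F [0.2 0.6 0.2] w 0.010201275192547715
[252.7  59.3] 1586 [79.7  0.9]
[255.3 190.4] 1229 [17.6  0.1]
[354.8 317.4] 94 [-62.  -58.9]
[334.6 370.5] 66 [-103.1  -50. ]
[304.7 376.8] 85 [-108.3  -31.1]
[325.  378.2] 112 [-109.4  -44.2]
```

View pics/wrist10.png

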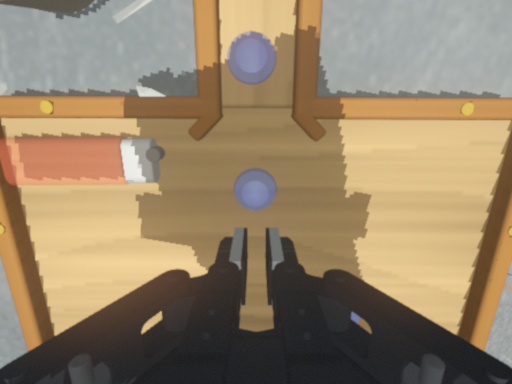

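Call:
apply_moves --pt "10 0 0 -4 0 0 0" --pt "10 0 0 -8 0 0 0" --pt "10 0 0.2 -12 0 0 0" --pt "10 0 0.4 -17 0 0 0" --pt "10 0 0.6 -23 0 0 0" --pt "10 0 0.8 -29 0 0 0" --pt "10 0 1 -35 0 0 0" --pt "10 0 1.2 -41 0 0 0" --pt "10 0 1.3 -46 0 0 0" --pt "10 0 1.3 -49 0 0 0" --pt "10 0 1.3 -49 0 0 0" --pt "5 0 1.3 -46 0 0 0" --pt "1 -0.5 1.3 -46 0 0 0" --pt "1 -0.5 1.3 -46 0 0 0"

```text
clock: 17.35
tcp_pos: [0.5548, -0.0113, 0.0139]
orientation: [2.123, 0.2, -2.123]
contact_force: [-0.1, 0.1, -0.3]
grip_width: 0.0009
```

```bash
python3 st.py 11
```

```text
wrist cabochon_1_centre 0.6 [256.5 203.7] [ 0.5779 -0.0073  0.016 ]
t 17.55 tcp board [32.9 -1.3] z 0.0139 hd -0.02 F [-1.  -0.8  0.2] w 0.0009665536079704472
[250.7 156.4] 1350 [80.7  1.2]
[255.2 203.6] 1156 [55.7 -1. ]
[280.4 375.2] 292 [-61.9 -17.1]
[326.  374.3] 154 [-61.3 -46.5]
[215.1 377.8] 65 [-64.1  25.2]
[229.7 373.2] 65 [-60.3  15.6]
```

View pics/wrist11.png

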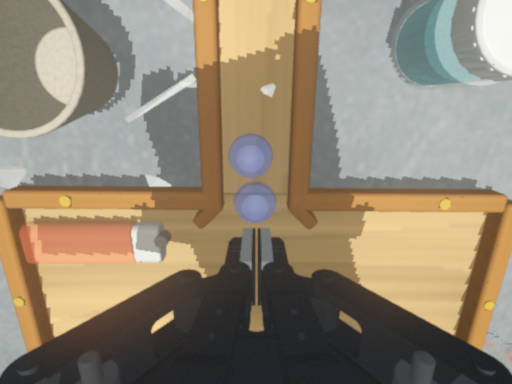

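Closed fingers at col 258, cabochon at (255,204) in the gate, first at (251,156). Push on through.

Call:
apply_moves --pt "1 -0.5 0 -2 0 0 0" --pt "1 -0.5 0 -5 0 0 0" --pt "1 -0.5 0 -9 0 0 0" --pt "1 -0.5 0 -13 0 0 0" --pt "1 -0.5 0 -17 0 0 0" --pt "1 -0.5 0 -21 0 0 0" --pt "1 -0.5 0 -24 0 0 0" --pt "1 -0.5 0 -26 0 0 0" --pt "1 -0.5 0 -27 0 0 0" --pt "1 -0.5 0 -27 0 0 0"

```text
clock: 18.55
tcp_pos: [0.5818, -0.0061, 0.0143]
orientation: [2.123, 0.2, -2.123]
contact_force: [-0.1, -0.2, -0.8]
grip_width: 0.0011
```

```bash
python3 st.py 12;python3 -c "
from fit import *
plan((-80,-70),.06,36)"
```

```text
wrist gate 0.96 [254.5 249.2] [ 0.5751 -0.0065  0.01  ]
wrist slot_end 0.71 [254.9  57. ] [0.6745 0.012  0.01  ]
wrist cabochon_1_centre 0.94 [254.3 212.9] [ 0.5994 -0.0019  0.016 ]
t 18.75 tcp board [59.8 -1.3] z 0.0143 hd -0.02 F [ 0.4  0.6 -0.9] w 0.00112181048823631
[249.3 189.5] 2429 [90.7  2.2]
[341.6 370.8] 83 [-31.2 -56.4]
[235.6 372.4] 66 [-32.5  11.9]
[309.2 377.6] 236 [-37.  -35.8]
[253.9 378.5] 64 [-37.7   0.1]
b (-80, -70) shift [-45.7  68.7 139.8] turn [-0.629  0.    -0.   ] r 0.468
```

View pics/wrist12.png

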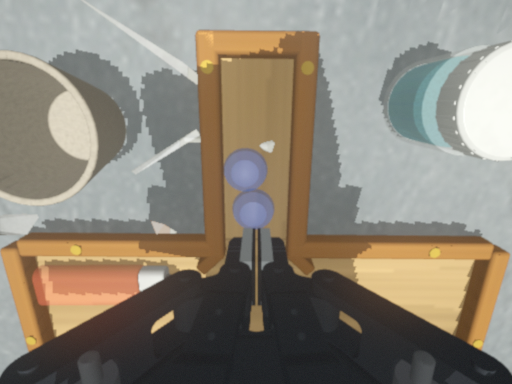

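Call:
apply_moves --pt "1 -1 0 8 0 0 0" --pt "1 -6 0 16 0 0 0" --pt "4 -30 0 20 0 0 0" --pt "10 -46 20 50 -0.1 0 0" --pt "10 -46 40 82 -0.22 0 0" --pt "10 -46 60 114 -0.34 0 0" --pt "10 -46 68.5 142.5 -0.46 0 0" --pt "10 -46 68.5 142.5 -0.58 0 0" --pt "10 -46 68.5 142.5 -0.606 0 0" --pt "10 -46 68.5 142.5 -0.606 0 0" --pt "10 -46 68.5 142.5 -0.606 0 0"

```text
clock: 19.85
tcp_pos: [0.455, -0.0996, 0.0606]
orientation: [1.756, 0.734, -1.755]
contact_force: [0.2, 0.6, -0.8]
grip_width: 0.0102
```

```bash
python3 st.py 13;python3 -c "
from fit import *
plan((-82.7,-69.8),.0135,34.7)"
```

```text
t 20.05 tcp board [-82.3 -69.4] z 0.0603 hd 34.7 F [-0.3  0.2 -0.1] w 0.01025423096442035
[256.  172.3] 706 [-58.2 -52.6]
b (-82.7, -69.8) shift [46.8  0.1  0.6] turn [-0. -0. -0.] r 0.465
```

View pics/wrist13.png

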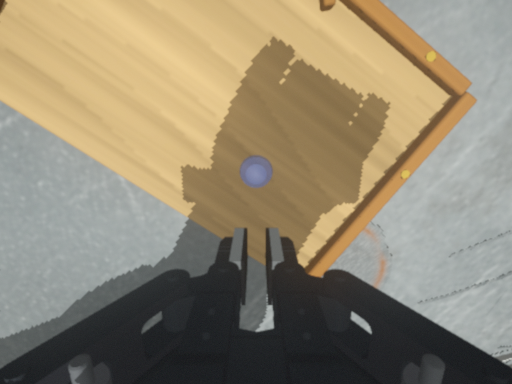

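Call:
apply_moves --pt "10 20 0 0 0 0 0" --pt "10 38 0 0 0 0 0" --pt "10 46 0 0 0 0 0" --pt "10 47 0 0 0 0 0" --pt "10 47 0 -4 0 0 0" --pt "10 47 0 -8 0 0 0" --pt "10 47 0 -12 0 0 0" --pt "10 47 0 -16 0 0 0" --pt "10 47 0 -22 0 0 0" --pt "10 47 0 -28 0 0 0" --pt "10 47 0 -34 0 0 0" --pt "10 47 0 -40 0 0 0" --pt "10 47 0 -46 0 0 0" --pt "10 47 0 -52 0 0 0" --pt "10 47 0 -58 0 0 0" --pt "10 47 0 -64 0 0 0" --pt "10 47 0 -68 0 0 0" --pt "10 47 0 -70 0 0 0" --pt "10 47 0 -70 0 0 0"

```text
clock: 21.95
tcp_pos: [0.5038, -0.0497, 0.0133]
orientation: [1.755, 0.736, -1.754]
contact_force: [-0.4, 0.5, 0.8]
grip_width: 0.0101
```

```bash
python3 st.py 14
```

```text
wrist gate 0.64 [298.8  88.4] [ 0.5747 -0.0065  0.01  ]
wrist cabochon_1_centre 0.95 [338.3  37.9] [ 0.6004 -0.0027  0.016 ]
t 22.15 tcp board [-25.2 -29.7] z 0.0131 hd 34.7 F [-0.3 -0.7 -0.3] w 0.009957586238152611
[356.6   4.6] 269 [93.7  0.3]
[334.   35.8] 1616 [78.8  0.6]
[256.4 212.6] 1138 [ -9.7 -19. ]
[319.  376.2] 347 [ -79.5 -116.4]
```

Call:
apply_moves --pt "10 0 0 -3 0 0 0" --pt "10 0 0 -8 0 0 0" --pt "10 0 0 -14 0 0 0" --pt "10 0 0 -20 0 0 0" --pt "10 0 0 -26 0 0 0" --pt "10 0 0 -31 0 0 0" --pt "10 0 0 -33 0 0 0" --pt "10 0 0 -33 0 0 0" --pt "10 0 0 -28 0 0 0" --pt "10 0 0 -20 0 0 0" --pt "10 0 0 -20 0 0 0"

```text
clock: 23.25
tcp_pos: [0.516, -0.0376, 0.013]
orientation: [1.753, 0.734, -1.757]
contact_force: [-0.1, -0.3, -1.1]
grip_width: 0.0102
```

```bash
python3 st.py 15;python3 -c "
from fit import *
plan((-13,0),.0135,0)"
```

```text
wrist gate 0.81 [297.3 123.4] [ 0.5754 -0.0062  0.01  ]
wrist cabochon_1_centre 0.65 [332.  77.] [ 0.6002 -0.0011  0.016 ]
t 23.45 tcp board [ -8.6 -18.6] z 0.0134 hd 34.68 F [-0.8 -0.1 -0. ] w 0.009815727205536593
[353.5  29.1] 1600 [99.9  4.7]
[330.5  77.5] 1609 [78.7  0.4]
[256.4 181.8] 1279 [18.5  0.3]
[315.7 375.4] 205 [ -66.1 -104.5]
b (-13, 0) shift [ -0.1 -17.8  -6.9] turn [ 0.605 -0.    -0.   ] r 0.51
```

Call:
apply_moves --pt "10 0 -4 -1 0.13 0 0" --pt "10 0 -8 -3 0.26 0 0" --pt "10 0 -12 -4.5 0.4 0 0" --pt "10 0 -16 -6 0.53 0 0" --pt "10 0 -17.8 -6.9 0.605 0 0" --pt "10 0 -17.8 -6.9 0.605 0 0" --pt "10 0 -17.8 -6.9 0.605 0 0"

```text
clock: 24.15
tcp_pos: [0.5098, -0.0183, 0.0134]
orientation: [2.121, 0.203, -2.121]
contact_force: [0.3, -0.1, -0.1]
grip_width: 0.01
```

```bash
python3 st.py 16
```

```text
wrist gate 0.75 [260. 118.] [ 0.5756 -0.0076  0.01  ]
wrist slot_end 0.62 [247.2   8.1] [0.6214 0.0072 0.01  ]
wrist cabochon_1_centre 0.92 [259.4  61. ] [ 0.6003 -0.0024  0.016 ]
t 24.35 tcp board [-13.1  -0.2] z 0.0133 hd 0.06 F [-0.3 -0.4 -0.2] w 0.010068009580855445
[248.  15.] 1254 [97.4  3.9]
[257.   62.2] 1687 [78.5 -0.1]
[256.4 189.3] 1232 [18.2  0. ]
[330.1 373.7] 91 [-105.4  -47.8]
[347.5 377.9] 144 [-108.9  -59.3]
```

Aligned. Same approach to the gate as before.

Call:
apply_moves --pt "10 0 0 -4 0 0 0" --pt "10 0 0 -8 0 0 0" --pt "10 0 0.2 -12 0 0 0" --pt "10 0 0.3 -17 0 0 0" --pt "10 0 0.4 -23 0 0 0" --pt "10 0 0.5 -29 0 0 0" --pt "10 0 0.7 -35 0 0 0" --pt "10 0 0.9 -41 0 0 0" --pt "10 0 1 -46 0 0 0" --pt "10 0 1 -49 0 0 0" --pt "10 0 1 -49 0 0 0" --pt "5 0 1 -46 0 0 0" --pt "1 -0.5 1 -46 0 0 0" --pt "1 -0.5 1 -46 0 0 0"

```text
clock: 25.75
tcp_pos: [0.5547, -0.011, 0.0139]
orientation: [2.122, 0.201, -2.123]
contact_force: [0.6, 0.0, 0.2]
grip_width: 0.001
```

```bash
python3 st.py 17
```

```text
wrist slot_end 0.69 [251.2 279.3] [ 0.5284 -0.0131  0.01  ]
wrist cabochon_1_centre 0.93 [255.1 161.7] [ 0.5995 -0.002   0.016 ]
t 25.95 tcp board [32.9 -1. ] z 0.0139 hd 0.03 F [-1.   0.9 -0.1] w 0.0006709873302050526
[249.5 135.9] 2898 [90.8  2.2]
[257.3 204.3] 1157 [55.3 -1.7]
[291. 376.] 310 [-62.6 -23.7]
[228.5 374.4] 90 [-61.3  16.7]
[250.3 375.5] 63 [-62.2   2.6]
[328.8 377.5] 111 [-63.9 -48.3]
```

View pics/wrist17.png

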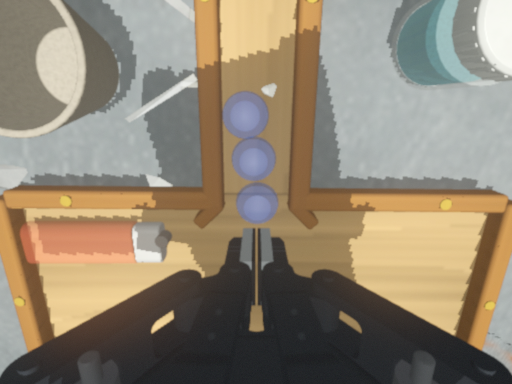

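Call:
apply_moves --pt "1 -0.5 0 -2 0 0 0" --pt "1 -0.5 0 -5 0 0 0" --pt "1 -0.5 0 -9 0 0 0" --pt "1 -0.5 0 -13 0 0 0" --pt "1 -0.5 0 -17 0 0 0" --pt "1 -0.5 0 -21 0 0 0" --pt "1 -0.5 0 -24 0 0 0" --pt "1 -0.5 0 -25 0 0 0" --pt "1 -0.5 0 -25 0 0 0" --pt "1 -0.5 0 -22 0 0 0" --pt "1 -1 0 -14 0 0 0" --pt "1 -6 0 -4 0 0 0" --pt "1 -30 0 10 0 0 0" --pt "1 -70 0 30 0 0 0" --pt "1 -110 0 50 0 0 0" --pt "1 -150 0 60 0 0 0" --pt "1 -190 0 60 0 0 0" --pt "1 -190 0 60 0 0 0" --pt "1 -190 0 60 0 0 0"

```text
clock: 27.85
tcp_pos: [0.4958, -0.0225, 0.2048]
orientation: [2.124, 0.199, -2.12]
contact_force: [0.0, -0.6, -0.9]
grip_width: 0.0011
```

```bash
python3 st.py 18; python3 -c "
from h import *
look('side','18',['lighter','crucible','frit_jar','tweezers','pliers'])"
```

```text
wrist gate 0.81 [256.5  98.2] [ 0.5743 -0.0084  0.01  ]
wrist gate 0.71 [252.1  49.5] [0.6225 0.0056 0.01  ]
wrist cabochon_1_centre 0.69 [251.1  97.9] [ 0.5734 -0.0025  0.016 ]
wrist cabochon_1_centre 0.68 [254.9  51. ] [0.6207 0.0022 0.016 ]
t 28.05 tcp board [-28.3  -0.8] z 0.2024 hd 0.04 F [0.4 1.  0.3] w 0.0010707543442785572
[252.2  52.9] 836 [98.1  2.4]
side lighter 0.62 [279.3 198.5] [ 0.5241 -0.0149  0.01  ]
side lighter 0.45 [261.3 209.3] [0.5442 0.0685 0.01  ]
side crucible 0.7 [231.4 212.3] [0.622  0.1013 0.    ]
side frit_jar 0.75 [230.2 213.1] [0.623  0.1067 0.    ]
side frit_jar 0.68 [245.1 182.8] [ 0.6791 -0.0978  0.    ]
side tweezers 0.71 [330.1 164.8] [ 0.4683 -0.3615  0.    ]
side pliers 0.85 [229.2 286. ] [0.4706 0.3897 0.    ]
side pliers 0.29 [265.2 195.5] [ 0.5791 -0.0361  0.    ]
```

View pics/wrist18.png

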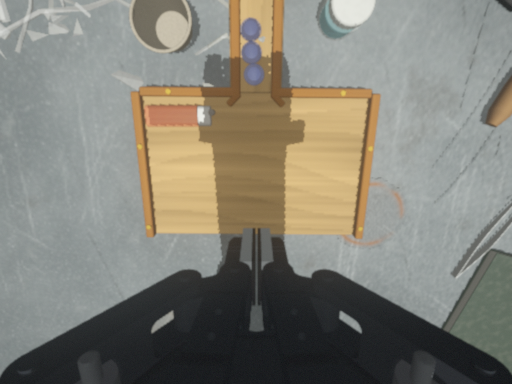

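View pics/side18.png

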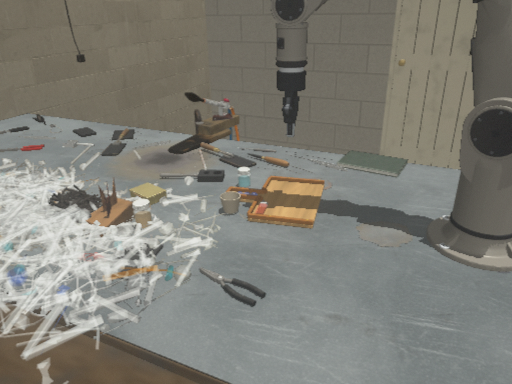

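```bash
python3 -c "
from h import *
print(r.hand_in())"
```

```text
the job is handed in; nothing more can be done
None
```

I pushed the three cabochons one at a time through the gate and into the slot, and handed the job in at about 28 s. I used the fingers as a cradle about 10 mm open, closing them for the last stretch through the gate.

**In the slot:** The last wrist picture shows all three in a row in the slot. Their mean position is about 43 mm past the gate, and the rear one's centre is about 22 mm past it. The arm was clear of everything.

**Bystanders:** In the last wrist and side pictures, the lighter, crucible, jar, tweezers and pliers look to be where they started.

**Things that went less cleanly:**
- On the first push, the fingers at 10 mm open rubbed the lead-in strips, with about 11 N back and 11 N up at the wrist. I backed off and closed the fingers before going on, and the later readings stayed within about 2 N. Those readings were taken at the end of each move.
- Network reports that disagreed with the pictures, such as a cabochon at the gate or a second "lighter" in the last views, I ignored.

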